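Rehang the citrus press guard door

ROBOT

A 7-joint arm with a two-finger parallel gripper is mounted at the origin on the work surface. World frame = base frame: x ahead of the robot, y to its left, z up, the work surface at z = 0. Lengths are in m, angles in rad, forces in N, time in s.
With the tool pointing down it reaches from about 0.425 to 0.95 m from the base axis. Payload 4.7 kg.
Tool frame: the origin (TCP) lies at the very end of the fingers, on their centre line; the grasp point (between the pads) lies grip_depth behind it (grip_depth is the distance from the TCP to the grasp point, in m); z points along the fingers, y is the line along which they close (so a half turn about z gives the same grasp; the last joint's range is limited). The gripper opens to 85 mm and grips with 20 to 120 N. Pads are 22 mm wide; open, the fingers measure 114 mm over their backs; the gripper's body (76 mm by 85 mm) begins 54 mm behind the grasp point. The pads swing forward as they close: fully open they stand 13 mm farther back than shut.
Start: joints at [1.112, 0.469, -0.049, 1.532, 0.024, 1.141, -0.082], TCP at [0.281, -0.614, 0.231] pointing down, gripper open.
Joint ranges: [-2.59, 2.59], [-0.33, 1.99], [-1.39, 1.29], [0.1, 2.45], [-1.04, 4.18], [0.21, 1.99], [-2.66, 2.66]. Speed limits (rad/s): [2.57, 2.57, 3.14, 3.14, 3.14, 3.14, 3.14].

INTERFACE

Orientations are given as [roll, pitch, yaw] about the fixed x, y, z axes, in that order (R = Rz(yaw) Ry(pitch) Rx(roll)).
In Python, from bench import sense, grab_frame, sign_off, masks_of, place_of, grip_depth gives the robot as it stands. The module is installed in compiled form; this text tells all that it offers.
- The arm moves only by the tool jog_arm, never from a script. Its argument "steps" is a list of rows, each an object with "travel": the shift along the tool's x, y, z in m, a list of three; "roll": the turn about the tool's z in rad. In form: [{"travel": [x, y, z], "roll": roll}, ...]. A call has 1 to 8 rows; each row is the pose to reach, as a shift and turn from the pose commanded when the call began, along the tool's axes at that moment; what a row does not reach only later rows make up. A row lasts 1/8 s, in which the tool goes at most 62.5 mm and 10.7 degrees, less where a joint would pass 70% of its speed; a pose out of reach is approached as far as the arm can. A call with a gripper value outside its range is refused whole. "hand" is the opening, from -1 (shut) to 1 (fully open), so that 0 is half open, set as the call begins (left out, the last holds). The fingers move at their own pace and stop on an object; the grip force is fixed at half the most. Time passes only in rows, so rows that repeat a pose let the fingers close. It gives the time, the measured TCP pose, the force, the opening and the grip force at its end, in the units of the state.
- sense(): the state, without advancing time (a new reading comes with each control period).
- grab_frame(name): name is "side" or "top"; returns a dict with "img" (480x640x3 uint8, red, green, blue), "depth" (480x640 float32, m along the optical axis (not along the pixel's ray), 0 where there is no reading), "camera_matrix" (3x3 intrinsics, pixels), "k1" (the pictures are not rectified: a ray, as slopes to the right and down, at radius r is drawn at 1 + k1 r^2 times it, then the intrinsics apply), "world_to_cam" (4x4, takes a point from world to camera coordinates). Camera axes: x right, y up, looking along -z (the intrinsics and any distortion apply to the point x, -y, -z); pixel columns grow to the right and rows downward; lengths in m; the calibration is good to about 2 mm. A picture is of the moment at which its call begins.
- sign_off(): hands the job in; it is judged then, once.
Trained networks look in a picture, given as the dict that the camera call returned (one of the last four; its "shot" number tells which), for a name from the list of things; names that differ only in an ending like _2 or _b are one class to them, and where a whole thing is asked for, a point or a joint stands for the part that bears it (a point fixed in the world has none). Each returns a list of dicts, best first, with "p" (0 to 1); they miss things now and then, are a little off and sometimes report something else, mostly with a low value. They report only what shows in the picture. A call takes as long as a camera call. They do not tell look-alikes from the thing itself.
- masks_of(query, picture): "pixels" (480x640 bool, what is visible of it).
- place_of(query, picture): "centre" ([x, y, z] in m, in the coordinates of the camera as it stood for that picture, good to about 4 mm: a listed point, or the origin of a listed thing).
The state is a dict: "t": time; "q": joint angles; "joint_vel": joint speeds; "joint_torque": joint torques, N m; "ee_pos": TCP position; "orientation": TCP orientation; "contact_force": force on the tool from outside, world axes, zero at the start; "ft_torque": the same for the moment, N m; "gripper_width": finger opening in m; "grasp_force": force on a finger pad.
Only numpy, scipy, OpenCV 4.12 (cv2) and the standard library are available. Lean on these libraries where they do the work, as an engineer would, in place of code of your own. Each camera call takes 0.05 s, during which the arm holds its last target. There are 200 camera calls.

TASK

The citrus press's washed guard door stands in the drying rack. Hang it back on the press with the door standing open, square to the front: feel for the two hinge pins and lower both knuckles gently, without forcing (never more than 60 N between door and press), until they sit fully down on their brackets; then swing the door shut against the rubber stops and let go. Leave everything else on the counter where it is.

Things in the scene. Friction and masses are not known exactly. Their poses are not given: they have to be found in the camera images.
- door: guard door, upright: clear panel in a steel frame, 170 wide x 10 thick x 150 high, 0.32 to 0.5 kg, blue hinge knuckles on one vertical edge, blue grip tab on top. Origin: centre of the panel's lower edge. x: from the hinge edge (-85) to the free edge (+85); y: thickness, +y is the outside when hung; z: up. It starts upright in a rack slot, 12 above the counter
- tab (a point): grasp point in the middle of the door's grip tab (40 along door x, 12 thick along door y, from 150 to 195 above the door's lower edge); 175 above the lower edge, at door x -7, nearly over the centre of mass
- knuckle_low (a point): centre of the lower end of the lower knuckle's hole: door x -98, 15 above the door's lower edge. Each knuckle is a tube along door z, 24 high, 32 outer and 12 inner diameter, open at both ends
- knuckle_high (a point): the same for the upper knuckle, 100 above the lower one: door x -98, 115 above the door's lower edge
- free_edge (a point): middle of the door's free vertical edge (door x +85, 75 above the lower edge)
- press: citrus press, fixed: steel box 240 wide (x) x 260 deep (y) x 215 high, motor head to 335 high at its back (y > 45). Origin: centre of underside. Its open front looks to its -y (face at y -120), hinge on the front at its +x side. Standing open square, the door's x points to press -y; shut, to press -x (parallel to the front, free edge at press y -142). It shuts clockwise seen from above
- stop (a point): tip of the upper of two rubber stops that stick out 17 from the press's front, at press (-50, -137), 160 above the counter (the other is 100 lower); the shut door's inner face rests on them; they are springy, so a door pressed hard and let go suddenly bounces back about 10
- seat_low (a point): nominal foot of the lower hinge pin, on its bracket: press (100, -142), 50 above the counter; axes as the press. Seated, knuckle_low is level with it. Pins: brass, vertical, 10 diameter, 20 long, tips taper to 9. The bracket sits in slotted holes: the real pins, both together, stand up to 10 to either side of this point along press x (exact in y and height): find them by feel or eye
- seat_high (a point): the same for the upper pin, exactly above, 150 above the counter (the two pins move together). Its bracket plate is 10 thick and reaches 11 in front of the pin axis, so the lower knuckle must come in from the front, above the lower pin's tip (70 above the counter) and below that plate (underside 140), before the door is lowered. Brackets do not yield under 60 N
- rack: drying rack, fixed: plate 240 x 160 x 12, two slots along its x at y +35 and -35, one holding the door, the other the chopping board, between wire posts that end 82 above the counter: lift the door 100 straight up to clear posts and board. Origin: centre of underside
- chop_board: bystander: green chopping board 200 x 12 x 85 high (top 97 above the counter), upright in the rack's other slot 70 from the door. Origin: centre of its lower edge
- rind: bystander: half a yellow fruit rind, bowl shaped, 110 wide, 50 high
- peeled: bystander: peeled pale fruit, 92 wide, 78 high
- cup: bystander: blue cup, 72 wide, 75 high
- pot: bystander: steel pot, 170 wide, 110 high. Origins of all bystanders: centre of their underside
There are look-alikes about, which are no part of the job. Of the things like the door, leave any that is purple; of the rest the larger one is meant.

How it is judged:
On the way:
1. both knuckles sit fully down on their pins while the door stands open (more than 45 degrees) (z of knuckle_low in the frame of seat_low between -0.004 and 0.003 m and z of knuckle_high in the frame of seat_high between -0.004 and 0.003 m and horizontal distance between knuckle_low and seat_low below 0.0135 m and horizontal distance between knuckle_high and seat_high below 0.0135 m and angle between the x axis of door and the x axis of press, either way round above 0.785 rad), for 0.2 s.
At the end, for the whole second after the job is handed in: both knuckles fully down on their brackets (lower ends within 3 mm of the seat height, within 13.5 mm sideways of the nominal pin places), the door shut against the stops (within 7 degrees of parallel to the front, free edge within 22 mm of its shut place), at rest and let go (z of knuckle_low in the frame of seat_low between -0.004 and 0.003 m and z of knuckle_high in the frame of seat_high between -0.004 and 0.003 m and horizontal distance between knuckle_low and seat_low below 0.0135 m and horizontal distance between knuckle_high and seat_high below 0.0135 m and angle between the x axis of door and the x axis of press, either way round below 0.12 rad and y of free_edge in the frame of press above -0.164 m and linear speed of door below 0.02 m/s and angular speed of door below 0.1 rad/s); the robot touches nothing.
It fails at once if door pressed or knocked against the press with more than 60 N (contact force between door and press above 60 N).
It fails at once if a bystander moved by more than 30 mm (distance of any of chop_board, rind, peeled, cup, pot from where it was at the start of the episode above 0.03 m).
It fails at once if the cup or pot tipped (angle between any of cup, pot's own z axis and vertical above 0.5 rad).
It also fails if it takes over 72 s, if anything falls off the work surface, if the arm or the gripper's body presses on something with over 40 N, if the wrist force passes 120 N, or if a joint passes its speed limit or range.

## Working session

There is one attempt and no reset: what is moved stays moved. The work goes in short steps, Python scripts to look and compute and a tool call to move; the robot and the scene stay as the last step left them, time stands still between calls to the robot, and variables do not carry over. Pictures are saved under pics/ and viewed, at most 10 in all, crops included, and the job is handed in when it is done.

Besides the shell and the picture viewer there is one more tool, called after ">>>" in YAML: its name, and indented under it one key for each argument. jog_arm: Moves the arm, as the interface text tells. Its arguments: {"type":"object","properties":{"steps":{"type":"array","items":{"type":"object","properties":{"travel":{"type":"array","items":{"type":"number"}},"roll":{"type":"number"}}}},"hand":{"type":"number"}},"required":["steps"]}

```bash
mkdir -p pics
cat > h.py <<'E'
import numpy as np, cv2
from bench import *
def w(c,f): return (np.linalg.inv(f["world_to_cam"])@np.r_[c,1])[:3]
def cloud(f,m=None):
    K=f["camera_matrix"]; v,u=np.nonzero((f["depth"]>0)&(m if m is not None else True))
    d=f["depth"][v,u]; p=np.stack([u,v],1).astype(np.float64)[:,None]
    n=cv2.undistortPoints(p,K,np.array([f["k1"],0,0,0,0.]))[:,0]
    c=np.stack([n[:,0]*d,-n[:,1]*d,-d,np.ones(len(d))],1)
    return (c@np.linalg.inv(f["world_to_cam"]).T)[:,:3],u,v
def save(f,n): cv2.imwrite(f"pics/{n}.png",f["img"][:,:,::-1])
E
python3 - <<'E'
from h import *
np.set_printoptions(precision=4,suppress=True)
print(sense(),grip_depth)
for c in("side","top"):
    f=grab_frame(c); save(f,c+"0"); print(c,f["world_to_cam"],f["k1"],f["camera_matrix"])
    for q in "door tab knuckle_low knuckle_high free_edge press stop seat_low seat_high rack chop_board rind peeled cup pot".split():
        print(q,[(round(r["p"],2),w(r["centre"],f)) for r in place_of(q,f)])
E
```

```text
{'t': 0.0, 'q': array([ 1.1121,  0.4695, -0.0486,  1.5337,  0.0241,  1.141 , -0.0823]), 'joint_vel': array([ 0.0001,  0.0001,  0.0002,  0.0004,  0.0007,  0.0014, -0.0004]), 'joint_torque': array([ -0.0004, -51.0311,  -0.0468, -23.7719,   0.0106,   0.0076,
        -0.    ]), 'ee_pos': array([ 0.281 , -0.6131,  0.2302]), 'orientation': array([-3.1396,  0.0001,  0.4299]), 'contact_force': array([-0.2236, -0.1285,  0.6287]), 'ft_torque': array([0.112 , 0.033 , 0.0025]), 'grasp_force': 0.0, 'gripper_width': 0.08552612101169073} 0.0187
side [[-0.9427 -0.3337  0.0078  0.4722]
 [ 0.2179 -0.5975  0.7717 -0.2683]
 [-0.2528  0.7291  0.636  -0.9673]
 [ 0.      0.      0.      1.    ]] -0.06496266097133742 [[450.0512   0.     326.8346]
 [  0.     450.0512 239.2312]
 [  0.       0.       1.    ]]
door [(0.97, array([ 0.2903, -0.4621, -0.0011])), (0.81, array([ 0.46  , -0.246 ,  0.0146])), (0.59, array([ 0.2658, -0.2861,  0.0009]))]
tab [(0.95, array([ 0.2906, -0.4687,  0.1315])), (0.91, array([ 0.2738, -0.2837,  0.1227])), (0.8, array([ 0.461 , -0.2428,  0.192 ]))]
knuckle_low [(0.92, array([ 0.31
[... 1771 characters left out ...]
 0.125 ]))]
free_edge [(0.97, array([ 0.2195, -0.3126,  0.0521])), (0.85, array([ 0.2705, -0.4017,  0.0571])), (0.63, array([ 0.4319, -0.3273,  0.0822]))]
press []
stop [(0.6, array([0.5133, 0.2112, 0.158 ]))]
seat_low [(0.84, array([0.6628, 0.2245, 0.0503])), (0.51, array([ 0.5271, -0.2639,  0.0082]))]
seat_high [(0.86, array([0.6599, 0.2243, 0.1506]))]
rack [(0.98, array([ 0.4943, -0.2539,  0.008 ]))]
chop_board [(0.61, array([ 0.5251, -0.267 ,  0.01  ]))]
rind [(0.92, array([0.8025, 0.1576, 0.0143])), (0.61, array([ 0.4938, -0.1533,  0.0231]))]
peeled [(0.79, array([0.8112, 0.0587, 0.0079]))]
cup [(0.68, array([ 0.3595, -0.0446,  0.0014]))]
pot [(0.78, array([ 0.7676, -0.2332, -0.001 ]))]
```

View pics/top0.png

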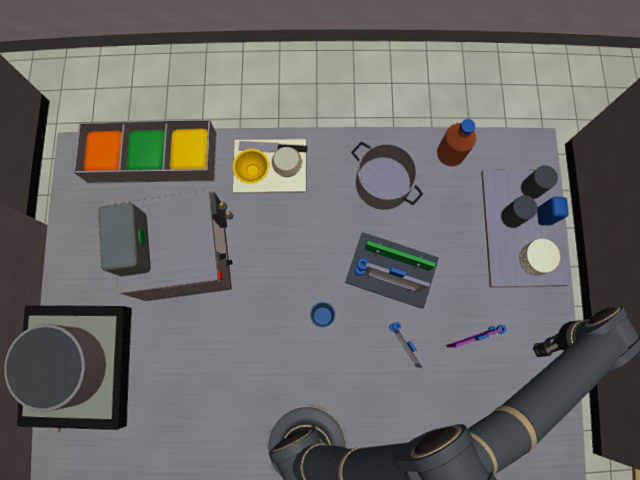

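View pics/side0.png

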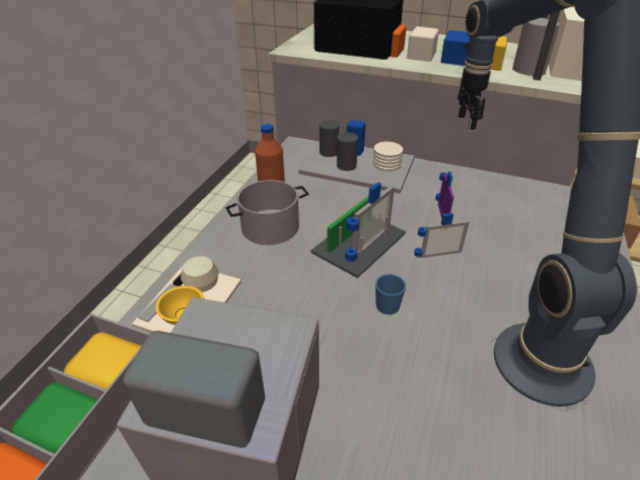

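Top view: the door is in the rack (~390,275) with its hinge edge on the left. The small steel door (405,345) and the purple one (475,337) are decoys. The press is at (165,245) with brackets at (222,210). Next I fit the press and look at the pins.

Run:
```python
from h import *
np.set_printoptions(precision=4,suppress=True)
for c in("top","side"):
    f=grab_frame(c)
    m=masks_of("press",f)
    print([(r["p"],r["pixels"].sum()) for r in m])
    P,u,v=cloud(f)
    s=(abs(P[:,2]-.215)<.006)&(P[:,1]>.15)&(P[:,0]>.3)&(P[:,0]<.75)&(P[:,1]<.7)
    Q=P[s]; print(c,len(Q),Q.min(0),Q.max(0))
    if c=="top":
        # front edge: min y per x-bin
        b=[(x,Q[abs(Q[:,0]-x)<.01][:,1].min()) for x in np.arange(.46,.66,.02) if (abs(Q[:,0]-x)<.01).sum()>3]
        b=np.array(b);print(b);print(np.polyfit(b[:,0],b[:,1],1))
    r=cv2.minAreaRect(Q[:,:2].astype(np.float32));print(r)
    if c=="top":
        k=f["img"][180:300,190:245]; cv2.imwrite("pics/crop0.png",cv2.resize(k[:60],None,fx=10,fy=10,interpolation=cv2.INTER_CUBIC)[:,:,::-1])
        for q in("seat_low","seat_high","stop"): print(q,[(r["p"],w(r["centre"],f)) for r in place_of(q,f)])
        s=(P[:,0]>.6)&(P[:,0]<.72)&(P[:,1]>.18)&(P[:,1]<.27)&(P[:,2]<.2)
        s&=(P[:,2]>.03)
        for a in zip(u[s],v[s],P[s].round(3).tolist()):
            if 218<=a[0]<=232 and a[1]%2==0 : print(a[0],a[1],a[2],f["img"][a[1],a[0]].tolist())
```

```text
[(0.86, np.int64(12225))]
top 6701 [0.3005 0.2192 0.209 ] [0.6788 0.6996 0.221 ]
[[0.46   0.2196]
 [0.48   0.2216]
 [0.5    0.2236]
 [0.52   0.2265]
 [0.54   0.2299]
 [0.56   0.2332]
 [0.58   0.2356]
 [0.6    0.2392]
 [0.62   0.2404]
 [0.64   0.2436]]
[0.1382 0.1553]
((0.49850860238075256, 0.47839513421058655), (0.28924548625946045, 0.5548309683799744), 20.974889755249023)
seat_low [(0.67, array([0.6635, 0.2236, 0.0514]))]
seat_high [(0.79, array([0.6636, 0.2246, 0.1479]))]
stop [(0.82, array([0.5115, 0.2112, 0.1566])), (0.69, array([ 0.4609, -0.2393,  0.1843]))]
218 198 [0.68, 0.239, 0.134] [57, 56, 56]
218 200 [0.673, 0.239, 0.136] [28, 27, 26]
219 200 [0.679, 0.24, 0.117] [52, 49, 50]
218 202 [0.668, 0.238, 0.137] [25, 25, 26]
219 202 [0.672, 0.239, 0.122] [35, 30, 28]
220 202 [0.658, 0.226, 0.171] [92, 73, 38]
221 202 [0.658, 0.223, 0.17] [151, 124, 81]
222 202 [0.658, 0.22, 0.171] [130, 112, 85]
223 202 [0.664, 0.222, 0.15] [87, 88, 87]
224 202 [0.664, 0.219, 0.15] [93, 95, 101]
218 204 [0.658, 0.236, 0.149] [49, 53, 55]
219 204 [0.658, 0.232, 0.151] [75, 66, 52]
220 204 [0.652,
[... 5408 characters left out ...]
[0.619, 0.254, 0.032] [130, 114, 109]
220 228 [0.619, 0.251, 0.031] [103, 94, 88]
222 228 [0.619, 0.246, 0.031] [124, 109, 104]
218 230 [0.613, 0.257, 0.031] [127, 112, 105]
223 230 [0.613, 0.242, 0.031] [112, 101, 93]
221 232 [0.606, 0.248, 0.034] [126, 112, 105]
222 232 [0.607, 0.245, 0.031] [127, 113, 107]
224 232 [0.607, 0.239, 0.03] [66, 57, 56]
218 234 [0.601, 0.257, 0.031] [124, 110, 104]
219 234 [0.601, 0.254, 0.03] [125, 111, 106]
222 234 [0.6, 0.245, 0.033] [128, 115, 108]
[(0.96, np.int64(30151)), (0.26, np.int64(1016))]
side 10726 [0.4078 0.2187 0.209 ] [0.6784 0.5062 0.2194]
((0.5424536466598511, 0.36246180534362793), (0.2405262142419815, 0.2618677020072937), 7.6734843254089355)
```

View pics/crop0.png

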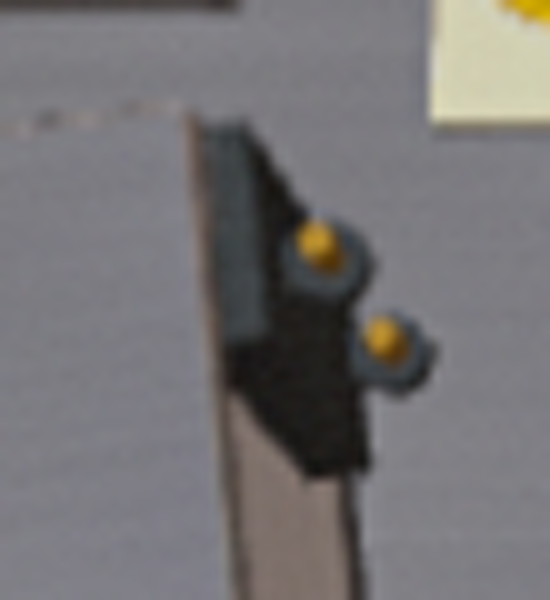

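The press fits cleanly: yaw about 7.75°, top centre about (0.542, 0.362). The crop shows both brass pins, at about (221,204) and (227,213) in the full image. Now I move over the door tab.

>>> jog_arm:
  steps:
    - {"travel": [0.02, -0.016, -0.03], "roll": -0.1}
    - {"travel": [0.319, -0.263, -0.03], "roll": -0.819}
    - {"travel": [0.319, -0.263, -0.03], "roll": -0.819}
    - {"travel": [0.319, -0.263, -0.03], "roll": -0.819}
    - {"travel": [0.319, -0.263, -0.03], "roll": -0.819}
    - {"travel": [0.319, -0.263, -0.03], "roll": -0.819}
    - {"travel": [0.319, -0.263, -0.03], "roll": -0.819}
    - {"travel": [0.319, -0.263, -0.03], "roll": -0.819}
  hand: 1

```text
t: 2.95
ee_pos: [0.4638, -0.2367, 0.262]
orientation: [3.14, -0.001, 1.257]
contact_force: [-0.1, -1.0, 1.1]
gripper_width: 0.0852
grasp_force: 0.0
```

```bash
cat > pins.py <<'E'
from h import *
from scipy.optimize import least_squares
YAW=np.deg2rad(7.75)
def proj(X,f):
    c=np.c_[X,np.ones(len(X))]@f["world_to_cam"].T; n=np.stack([c[:,0]/-c[:,2],c[:,1]/c[:,2]],1)
    n*=1+f["k1"]*(n**2).sum(1,keepdims=True); K=f["camera_matrix"]
    return n*[K[0,0],K[1,1]]+[K[0,2],K[1,2]]
def sil(xy,z0,z1,r0,r1,f):
    a=np.linspace(0,2*np.pi,40)
    X=np.concatenate([np.c_[xy[0]+r*np.cos(a),xy[1]+r*np.sin(a),0*a+z] for z,r in((z0,r0),(z1,r1))])
    h=cv2.convexHull(((proj(X,f)+.5)*1024).astype(np.float32))
    M=cv2.moments(h); return np.array([M["m10"]/M["m00"],M["m01"]/M["m00"]])/1024-.5
if __name__=="__main__":
    np.set_printoptions(precision=4,suppress=True)
    f=grab_frame("top"); save(f,"top1"); im=f["img"].astype(float)
    wt=np.clip(im[:,:,0]-im[:,:,2]-10,0,None)
    for nm,(u,v),z in(("hi",(221,204),.15),("lo",(228,213),.05)):
        W=np.zeros_like(wt); W[v-4:v+5,u-4:u+5]=wt[v-4:v+5,u-4:u+5]; 
        W=np.minimum(W,60)
        vv,uu=np.mgrid[:480,:640]; c=np.array([(W*uu).sum(),(W*vv).sum()])/W.sum()
        s=least_squares(lambda p:sil(p,z,z+.02,.005,.0045,f)-c,[.655,.224],diff_step=1e-3); print(nm,c,s.x,s.cost)
    R=np.array([[np.cos(YAW),-np.sin(YAW)],[np.sin(YAW),np.cos(YAW)]])
    ctr=np.array([.5425,.3625])
    for oy in(-.01,0,.01): print("nominal seat",oy,ctr+R@[.1,-.142-oy])
    s=sense(); print(s["ee_pos"],s["orientation"])
    for q in("tab","knuckle_high"): print(q,[(round(r["p"],2),w(r["centre"],f)) for r in place_of(q,f)])
E
python3 pins.py
```

```text
hi [221.4717 204.1132] [0.6551 0.2241] 4.204894092287596e-13
lo [228.0541 213.5822] [0.6547 0.2238] 8.105628347193602e-13
nominal seat -0.01 [0.6594 0.2452]
nominal seat 0 [0.6607 0.2353]
nominal seat 0.01 [0.6621 0.2254]
[ 0.4635 -0.2375  0.2618] [ 3.1405 -0.0011  1.2557]
tab [(0.97, array([ 0.4621, -0.2421,  0.1842])), (0.87, array([ 0.2928, -0.4671,  0.132 ]))]
knuckle_high [(0.97, array([ 0.3187, -0.5336,  0.0815])), (0.83, array([ 0.4918, -0.1544,  0.1272]))]
```

>>> jog_arm:
  steps:
    - {"travel": [-0.004, 0, 0.05], "roll": 0}
    - {"travel": [-0.004, 0, 0.093], "roll": 0.007}
    - {"travel": [-0.004, 0, 0.093], "roll": 0.007}
    - {"travel": [-0.004, 0, 0.093], "roll": 0.007}

```text
t: 3.6
ee_pos: [0.461, -0.2471, 0.1697]
orientation: [3.139, 0.001, 1.24]
contact_force: [-0.0, -0.0, 0.8]
gripper_width: 0.0854
grasp_force: 0.0
```

>>> jog_arm:
  steps:
    - {"travel": [0, 0, 0], "roll": 0}
    - {"travel": [0, 0, 0], "roll": 0}
    - {"travel": [0, 0, 0], "roll": 0}
    - {"travel": [0, 0, 0], "roll": 0}
    - {"travel": [0, 0, 0], "roll": 0}
    - {"travel": [0, 0, 0], "roll": 0}
  hand: -1

```text
t: 4.35
ee_pos: [0.4607, -0.2455, 0.1687]
orientation: [3.141, 0.0, 1.242]
contact_force: [-1.1, 0.0, 4.1]
gripper_width: 0.0114
grasp_force: 59.4
```

>>> jog_arm:
  steps:
    - {"travel": [0, 0, -0.02], "roll": 0}
    - {"travel": [0, 0, -0.05], "roll": 0}
    - {"travel": [0, 0, -0.08], "roll": 0}
    - {"travel": [0, 0, -0.11], "roll": 0}
    - {"travel": [0, 0, -0.118], "roll": 0}
    - {"travel": [0, 0, -0.118], "roll": 0}

```text
t: 5.1
ee_pos: [0.4599, -0.2452, 0.2853]
orientation: [-3.14, -0.0, 1.242]
contact_force: [-0.6, 0.7, -3.7]
gripper_width: 0.0111
grasp_force: 58.9
```

```bash
cat > go.py <<'E'
import sys; from bench import *; import numpy as np
# args: target x y z yaw -> travel, roll
s=sense(); t=np.array(list(map(float,sys.argv[1:4]))); y=s["orientation"][2]; d=t-s["ee_pos"]
print(s["t"],s["ee_pos"].round(4),s["orientation"].round(4),s["contact_force"].round(1),s["grasp_force"],s["q"].round(2))
print("travel",np.round([d[0]*np.cos(y)+d[1]*np.sin(y),d[0]*np.sin(y)-d[1]*np.cos(y),-d[2]],4),"roll",round(-(float(sys.argv[4])-y),4))
E
python3 go.py 0.676 0.0695 0.285 1.706
```

```text
5.1 [ 0.4599 -0.2452  0.2853] [-3.1402e+00 -1.0000e-04  1.2418e+00] [-0.6  0.7 -3.7] 58.914527893066406 [ 0.75  0.2  -0.4   1.81  0.08  1.16 -0.  ]
travel [3.677e-01 1.028e-01 3.000e-04] roll -0.4642
```

>>> jog_arm:
  steps:
    - {"travel": [0.02, 0.006, 0], "roll": -0.03}
    - {"travel": [0.06, 0.017, 0], "roll": -0.08}
    - {"travel": [0.115, 0.032, 0], "roll": -0.15}
    - {"travel": [0.17, 0.048, 0], "roll": -0.22}
    - {"travel": [0.225, 0.063, 0], "roll": -0.29}
    - {"travel": [0.28, 0.078, 0], "roll": -0.36}
    - {"travel": [0.33, 0.092, 0], "roll": -0.43}
    - {"travel": [0.368, 0.103, 0], "roll": -0.464}

```text
t: 6.1
ee_pos: [0.677, 0.0742, 0.2842]
orientation: [-3.139, -0.003, 1.711]
contact_force: [0.3, 0.0, -3.9]
gripper_width: 0.0115
grasp_force: 58.9
```

>>> jog_arm:
  steps:
    - {"travel": [0, 0, 0.03], "roll": 0}
    - {"travel": [0, 0, 0.05], "roll": 0}
    - {"travel": [0, 0, 0.05], "roll": 0}
    - {"travel": [0, 0, 0.05], "roll": 0}

```text
t: 6.6
ee_pos: [0.6772, 0.0693, 0.237]
orientation: [3.14, -0.0, 1.705]
contact_force: [0.3, 0.7, -2.7]
gripper_width: 0.0111
grasp_force: 59.2
```

```bash
cat > kn.py <<'E'
from pins import *
np.set_printoptions(precision=4,suppress=True)
import sys
f=grab_frame("top"); save(f,sys.argv[1]); s=sense()
print(s["t"],s["ee_pos"],s["orientation"],s["contact_force"],s["ft_torque"])
for q in("knuckle_high","knuckle_low","free_edge","tab"): print(q,[(round(r["p"],2),w(r["centre"],f)) for r in place_of(q,f) if w(r["centre"],f)[0]>.55])
p=proj(np.array([[*s["ee_pos"][:2],.2]]),f)[0].astype(int); x0,y0=p[0]-90,p[1]-60
k=f["img"][y0:y0+100,x0:x0+133]; cv2.imwrite(f"pics/{sys.argv[1]}c.png",cv2.resize(k,None,fx=6,fy=6,interpolation=cv2.INTER_CUBIC)[:,:,::-1]); print(x0,y0)
E
python3 kn.py k1
```

```text
6.65 [0.6774 0.0694 0.2376] [ 3.1394 -0.0001  1.705 ] [-0.7754  0.3116 -3.1293] [-0.066   0.0234 -0.015 ]
knuckle_high [(0.94, array([0.6652, 0.165 , 0.1953])), (0.4, array([0.6718, 0.0715, 0.2535]))]
knuckle_low [(0.9, array([0.6639, 0.1666, 0.0927]))]
free_edge [(0.71, array([ 0.6889, -0.016 ,  0.1487])), (0.6, array([0.661 , 0.2225, 0.1486]))]
tab [(0.61, array([0.6742, 0.0719, 0.2524])), (0.31, array([0.6674, 0.1651, 0.1982]))]
187 131
```

View pics/k1c.png

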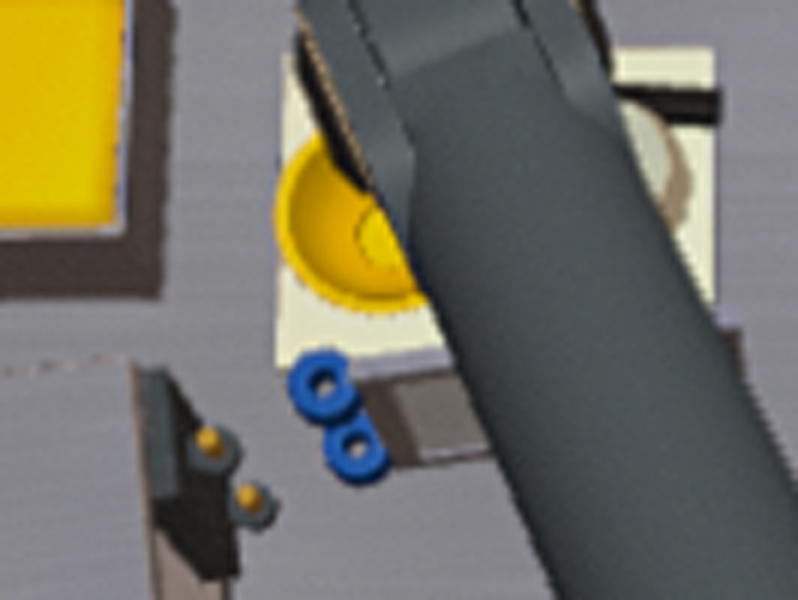

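```bash
cat > kfit.py <<'E'
from pins import *
from scipy.optimize import minimize
np.set_printoptions(precision=4,suppress=True)
def ring(xy,z,f,img,S=8):
    a=np.linspace(0,2*np.pi,60)
    g=lambda r,zz:((proj(np.c_[xy[0]+r*np.cos(a),xy[1]+r*np.sin(a),0*a+zz],f)-f["o"]+.5)*S*16).astype(np.int32)
    cv2.fillConvexPoly(img,cv2.convexHull(np.concatenate([g(.016,z),g(.016,z+.024)])),1.,shift=4)
    h=np.zeros_like(img); b=np.zeros_like(img)
    cv2.fillConvexPoly(h,g(.006,z),1.,shift=4); cv2.fillConvexPoly(b,g(.006,z+.024),1.,shift=4); img[(h*b)>0]=0
def fit(f,z,x0,half=20):
    c=proj(np.array([[*x0,z+.05]]),f)[0].astype(int); f["o"]=c-half; n=2*half
    im=f["img"][c[1]-half:c[1]+half,c[0]-half:c[0]+half].astype(float)
    B=np.clip((im[:,:,2]-im[:,:,0]-15)/60,0,1)
    def model(p):
        m=np.zeros((n*8,n*8),np.float32)
        for zz in(z,z+.1): ring(p,zz,f,m)
        return cv2.resize(m,(n,n),interpolation=cv2.INTER_AREA)
    r=minimize(lambda p:((model(p)-B)**2).sum(),x0,method="Nelder-Mead",options=dict(initial_simplex=np.array([x0,[x0[0]+.006,x0[1]],[x0[0],x0[1]+.006]]),xatol=1e-5,fatol=1e-3))
    return r.x,r.fun,B.sum()
if __name__=="__main__":
    import sys
    f=grab_frame("top"); s=sense(); z=.027+s["ee_pos"][2]-.1687+float(sys.argv[1]) if len(sys.argv)>1 else .027+s["ee_pos"][2]-.1687; y=s["orientation"][2]
    x0=s["ee_pos"][:2]+.096*np.array([np.cos(y),np.sin(y)])
    print(s["t"],s["ee_pos"],s["orientation"],s["contact_force"],z)
    for dz in(0,.003): 
        r=fit(f,z+dz,x0); print("knuckle",dz,*r,"rel to TCP",r[0]-s["ee_pos"][:2])
    print("pins minus knuckle",np.array([.655,.224])-fit(f,z,x0)[0])
E
python3 kfit.py
```

```text
6.9 [0.6771 0.0695 0.2372] [3.1402 0.0002 1.7054] [-0.1276 -0.0454 -3.7942] 0.09548246310593192
knuckle 0 [0.6653 0.1651] 48.97424045138889 184.68333333333334 rel to TCP [-0.0117  0.0956]
knuckle 0.003 [0.6645 0.1648] 50.14565972222222 184.68333333333334 rel to TCP [-0.0125  0.0953]
pins minus knuckle [-0.0103  0.0589]
```

>>> jog_arm:
  steps:
    - {"travel": [0.015, -0.001, 0], "roll": 0}
    - {"travel": [0.03, -0.002, 0], "roll": 0}
    - {"travel": [0.045, -0.0023, 0], "roll": 0}
    - {"travel": [0.055, -0.0023, 0], "roll": 0}
    - {"travel": [0.06, -0.0023, 0], "roll": 0}
    - {"travel": [0.06, -0.0023, 0], "roll": 0}
    - {"travel": [0.06, -0.0023, 0], "roll": 0}

```text
t: 7.78
ee_pos: [0.6667, 0.1278, 0.2362]
orientation: [-3.142, 0.001, 1.705]
contact_force: [-0.2, -0.3, -3.5]
gripper_width: 0.011
grasp_force: 59.2
```

```bash
python3 kfit.py; python3 kn.py k2
```

```text
7.825 [0.6667 0.1278 0.2362] [-3.1416  0.0006  1.7045] [ 0.2409  0.3172 -3.7745] 0.09453826328382872
knuckle 0 [0.655  0.2242] 76.14261067708333 164.43333333333334 rel to TCP [-0.0117  0.0964]
knuckle 0.003 [0.6542 0.2233] 76.99676106770833 164.43333333333334 rel to TCP [-0.0125  0.0955]
pins minus knuckle [-0.     -0.0002]
7.875 [0.6667 0.1279 0.2362] [-3.1416  0.0005  1.7046] [-0.1409  0.1002 -3.874 ] [-0.0198  0.0197  0.0023]
knuckle_high [(0.65, array([0.655 , 0.2244, 0.1935]))]
knuckle_low [(0.64, array([0.6523, 0.2252, 0.0927])), (0.63, array([0.665 , 0.2254, 0.1486]))]
free_edge [(0.68, array([0.8144, 0.0607, 0.0085]))]
tab []
165 135
```

View pics/k2c.png

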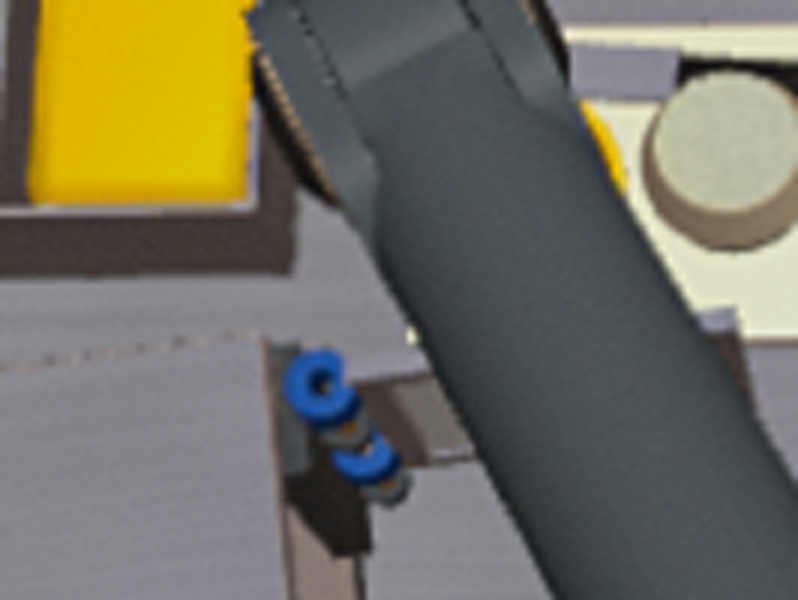

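The knuckles are at crop (322,388) and (368,460), with the pins directly beneath them. I lower to just above the tips, then go slowly.

>>> jog_arm:
  steps:
    - {"travel": [0, 0, 0.006], "roll": 0}
    - {"travel": [0, 0, 0.012], "roll": 0}
    - {"travel": [0, 0, 0.017], "roll": 0}
    - {"travel": [0, 0, 0.02], "roll": 0}
    - {"travel": [0, 0, 0.021], "roll": 0}
    - {"travel": [0, 0, 0.022], "roll": 0}

```text
t: 8.82
ee_pos: [0.6666, 0.1288, 0.2145]
orientation: [3.141, -0.0, 1.706]
contact_force: [-0.4, 0.5, -4.2]
gripper_width: 0.0114
grasp_force: 59.2
```

>>> jog_arm:
  steps:
    - {"travel": [0, 0, 0.001], "roll": 0}
    - {"travel": [0, 0, 0.002], "roll": 0}
    - {"travel": [0, 0, 0.003], "roll": 0}
    - {"travel": [0, 0, 0.003], "roll": 0}

```text
t: 9.32
ee_pos: [0.6664, 0.1287, 0.2112]
orientation: [-3.141, 0.0, 1.706]
contact_force: [-0.4, 0.1, -3.6]
gripper_width: 0.0112
grasp_force: 59.2
```

>>> jog_arm:
  steps:
    - {"travel": [0, 0, 0.001], "roll": 0}
    - {"travel": [0, 0, 0.002], "roll": 0}
    - {"travel": [0, 0, 0.002], "roll": 0}

```text
t: 9.7
ee_pos: [0.6664, 0.1287, 0.2092]
orientation: [-3.141, 0.0, 1.706]
contact_force: [0.9, -0.5, -3.7]
gripper_width: 0.0112
grasp_force: 59.2
```

>>> jog_arm:
  steps:
    - {"travel": [0, 0, 0.001], "roll": 0}
    - {"travel": [0, 0, 0.002], "roll": 0}
    - {"travel": [0, 0, 0.002], "roll": 0}

```text
t: 10.07
ee_pos: [0.6664, 0.1287, 0.2072]
orientation: [-3.141, 0.0, 1.706]
contact_force: [0.0, 0.3, -3.5]
gripper_width: 0.0115
grasp_force: 59.2
```

>>> jog_arm:
  steps:
    - {"travel": [0, 0, 0.001], "roll": 0}
    - {"travel": [0, 0, 0.002], "roll": 0}
    - {"travel": [0, 0, 0.003], "roll": 0}
    - {"travel": [0, 0, 0.003], "roll": 0}

```text
t: 10.58
ee_pos: [0.6664, 0.1287, 0.2042]
orientation: [-3.141, 0.0, 1.706]
contact_force: [-0.4, -1.6, -3.8]
gripper_width: 0.0112
grasp_force: 59.2
```

>>> jog_arm:
  steps:
    - {"travel": [0, 0, 0.001], "roll": 0}
    - {"travel": [0, 0, 0.002], "roll": 0}
    - {"travel": [0, 0, 0.003], "roll": 0}
    - {"travel": [0, 0, 0.003], "roll": 0}

```text
t: 11.08
ee_pos: [0.6664, 0.1287, 0.2012]
orientation: [-3.141, 0.0, 1.706]
contact_force: [0.5, -0.7, -2.6]
gripper_width: 0.0113
grasp_force: 59.2
```

>>> jog_arm:
  steps:
    - {"travel": [0, 0, 0.001], "roll": 0}
    - {"travel": [0, 0, 0.002], "roll": 0}
    - {"travel": [0, 0, 0.003], "roll": 0}
    - {"travel": [0, 0, 0.004], "roll": 0}
    - {"travel": [0, 0, 0.004], "roll": 0}

```text
t: 11.7
ee_pos: [0.6664, 0.1287, 0.1972]
orientation: [-3.141, 0.0, 1.706]
contact_force: [0.4, 0.1, -3.3]
gripper_width: 0.0115
grasp_force: 59.2
```

>>> jog_arm:
  steps:
    - {"travel": [0, 0, 0.001], "roll": 0}
    - {"travel": [0, 0, 0.002], "roll": 0}
    - {"travel": [0, 0, 0.003], "roll": 0}
    - {"travel": [0, 0, 0.003], "roll": 0}

```text
t: 12.2
ee_pos: [0.6664, 0.1287, 0.1942]
orientation: [-3.141, 0.0, 1.706]
contact_force: [0.1, -0.5, -3.4]
gripper_width: 0.011
grasp_force: 59.2
```

>>> jog_arm:
  steps:
    - {"travel": [0, 0, 0.0005], "roll": 0}
    - {"travel": [0, 0, 0.001], "roll": 0}
    - {"travel": [0, 0, 0.001], "roll": 0}

```text
t: 12.58
ee_pos: [0.6664, 0.1287, 0.1933]
orientation: [-3.142, 0.0, 1.706]
contact_force: [0.3, 0.4, -3.5]
gripper_width: 0.0113
grasp_force: 59.2
```

>>> jog_arm:
  steps:
    - {"travel": [0, 0, 0.0005], "roll": 0}
    - {"travel": [0, 0, 0.001], "roll": 0}
    - {"travel": [0, 0, 0.001], "roll": 0}

```text
t: 12.95
ee_pos: [0.6664, 0.1287, 0.1922]
orientation: [-3.142, 0.0, 1.706]
contact_force: [-0.2, -0.2, -4.5]
gripper_width: 0.0111
grasp_force: 59.2
```

>>> jog_arm:
  steps:
    - {"travel": [0, 0, 0.0005], "roll": 0}
    - {"travel": [0, 0, 0.0005], "roll": 0}

```text
t: 13.2
ee_pos: [0.6665, 0.1287, 0.1918]
orientation: [3.141, 0.0, 1.706]
contact_force: [-0.3, -0.4, -3.3]
gripper_width: 0.0114
grasp_force: 59.2
```

>>> jog_arm:
  steps:
    - {"travel": [0, 0, 0.0005], "roll": 0}
    - {"travel": [0, 0, 0.0005], "roll": 0}

```text
t: 13.45
ee_pos: [0.6666, 0.1287, 0.1917]
orientation: [3.141, 0.0, 1.706]
contact_force: [-0.5, -0.3, -1.0]
gripper_width: 0.0113
grasp_force: 59.6
```

>>> jog_arm:
  steps:
    - {"travel": [0, 0, 0.0005], "roll": 0}
    - {"travel": [0, 0, 0.0005], "roll": 0}

```text
t: 13.7
ee_pos: [0.6667, 0.1286, 0.1916]
orientation: [3.141, 0.0, 1.706]
contact_force: [-1.5, -1.7, 2.9]
gripper_width: 0.0111
grasp_force: 60.1
```

```bash
python3 kn.py k3; python3 kfit.py
```

```text
13.75 [0.6667 0.1286 0.1916] [3.1407 0.0003 1.7056] [-1.0698 -1.6676  3.5391] [-0.172   0.4206  0.1513]
knuckle_high [(0.78, array([0.6546, 0.2253, 0.1496]))]
knuckle_low [(0.62, array([0.6518, 0.2276, 0.048 ]))]
free_edge [(0.87, array([0.6791, 0.0454, 0.1042])), (0.37, array([ 0.7659, -0.2341, -0.0059]))]
tab [(0.95, array([0.6624, 0.1345, 0.2072]))]
164 135
14.0 [0.6668 0.1286 0.1915] [3.1407 0.0003 1.7056] [-1.4394 -3.0237  5.4803] 0.04979164648725232
knuckle 0 [0.6548 0.2246] 61.96291341145833 160.2 rel to TCP [-0.0119  0.096 ]
knuckle 0.003 [0.6541 0.2245] 62.393984375 160.2 rel to TCP [-0.0127  0.0959]
pins minus knuckle [ 0.0002 -0.0006]
```

View pics/k3c.png

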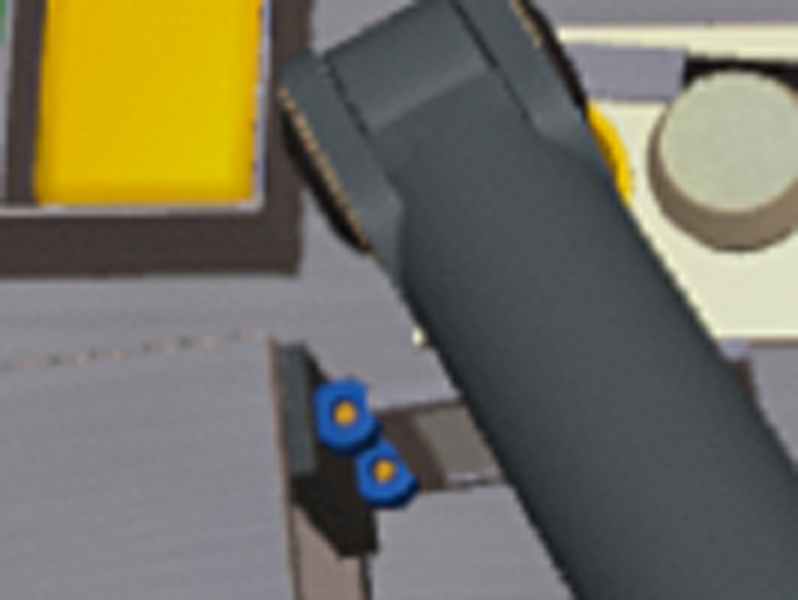

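Both brass pins show inside the blue knuckles at crop (345,413) and (383,468), so the door is seated. I release and rise.

>>> jog_arm:
  steps:
    - {"travel": [0, 0, 0], "roll": 0}
    - {"travel": [0, 0, 0], "roll": 0}
    - {"travel": [0, 0, 0], "roll": 0}
    - {"travel": [0, 0, -0.03], "roll": 0}
    - {"travel": [0, 0, -0.07], "roll": 0}
    - {"travel": [0, 0, -0.07], "roll": 0}
  hand: -0.2

```text
t: 14.75
ee_pos: [0.6682, 0.13, 0.2647]
orientation: [3.134, -0.001, 1.706]
contact_force: [-0.3, 1.7, 0.2]
gripper_width: 0.0343
grasp_force: 0.0
```

```bash
python3 kn.py k4|head -5; python3 go.py 0.726 0.074 0.262 1.706
cat > arc.py <<'E'
import sys; from bench import *; import numpy as np
# a0 a1 n off z : rows along arc in current tool frame; a = opening closed so far in deg
a0,a1,n,off,z=map(float,sys.argv[1:6]); s=sense(); y=s["orientation"][2]; p0=s["ee_pos"]
print(s["t"],p0.round(4),y.round(4),s["contact_force"].round(1))
e=lambda a:np.array([np.cos(a),np.sin(a)])
for k in np.linspace(a0,a1,int(n)):
    a=np.deg2rad(-82.25-k); t=np.array([.655,.224])+.158*e(a)+off*e(a+np.pi/2); d=t-p0[:2]
    print(k.round(1),np.round([d@[np.cos(y),np.sin(y)],d@[np.sin(y),-np.cos(y)],p0[2]-z],4).tolist(),round(y-(a+np.pi),4))
E
```

```text
14.8 [0.6671 0.1293 0.2623] [ 3.1384 -0.0004  1.706 ] [-0.4616  0.1569  0.0449] [-0.0002  0.0795 -0.0304]
knuckle_high [(0.89, array([0.6533, 0.2223, 0.151 ]))]
knuckle_low [(0.8, array([0.6532, 0.2273, 0.0477]))]
free_edge [(0.84, array([0.6772, 0.0415, 0.1022]))]
tab []
15.0 [0.6658 0.1284 0.2592] [-3.1391e+00  5.0000e-04  1.7059e+00] [ 0.9 -0.3 -0.1] 0.0 [ 0.13  0.52 -0.59  1.46  0.29  1.25 -0.35]
travel [-0.062   0.0523 -0.0028] roll -0.0001
```

>>> jog_arm:
  steps:
    - {"travel": [-0.03, 0.026, 0], "roll": 0}
    - {"travel": [-0.062, 0.052, 0], "roll": 0}
    - {"travel": [-0.062, 0.052, 0], "roll": 0}
    - {"travel": [-0.062, 0.052, 0.03], "roll": 0}
    - {"travel": [-0.062, 0.052, 0.07], "roll": 0}
    - {"travel": [-0.062, 0.052, 0.096], "roll": 0}
    - {"travel": [-0.062, 0.052, 0.096], "roll": 0}
    - {"travel": [-0.062, 0.052, 0.096], "roll": 0}
  hand: -1

```text
t: 16.0
ee_pos: [0.7267, 0.075, 0.1658]
orientation: [3.14, -0.001, 1.706]
contact_force: [-0.4, 0.2, 0.3]
gripper_width: -0.0001
grasp_force: 0.0
```

```bash
python3 arc.py 0 35 8 .02 .165
```

```text
16.0 [0.7267 0.075  0.1658] 1.7063 [-0.4  0.2  0.3]
0.0 [-0.0007, -0.0309, 0.0008] 0.0002
5.0 [-0.0019, -0.0448, 0.0008] 0.0875
10.0 [-0.0018, -0.0587, 0.0008] 0.1748
15.0 [-0.0005, -0.0725, 0.0008] 0.262
20.0 [0.002, -0.0862, 0.0008] 0.3493
25.0 [0.0056, -0.0996, 0.0008] 0.4366
30.0 [0.0105, -0.1126, 0.0008] 0.5238
35.0 [0.0164, -0.1252, 0.0008] 0.6111
```

>>> jog_arm:
  steps:
    - {"travel": [-0.0007, -0.015, 0], "roll": 0}
    - {"travel": [-0.0007, -0.024, 0], "roll": 0}
    - {"travel": [-0.0007, -0.031, 0], "roll": 0}
    - {"travel": [-0.0014, -0.038, 0], "roll": 0.044}
    - {"travel": [-0.0019, -0.045, 0], "roll": 0.0875}
    - {"travel": [-0.0019, -0.052, 0], "roll": 0.131}
    - {"travel": [-0.0018, -0.0587, 0], "roll": 0.175}
    - {"travel": [-0.0012, -0.0656, 0], "roll": 0.218}

```text
t: 17.0
ee_pos: [0.6616, 0.0643, 0.1655]
orientation: [3.14, -0.0, 1.486]
contact_force: [-0.2, 0.6, 0.4]
gripper_width: -0.0001
grasp_force: 0.1
```

```bash
python3 arc.py 16 40 7 .02 .165; python3 kn.py k5
```

```text
17.0 [0.6616 0.0643 0.1655] 1.4863 [-0.2  0.6  0.4]
16.0 [-0.0004, -0.0095, 0.0005] 0.0595
20.0 [-0.0007, -0.0206, 0.0005] 0.1293
24.0 [-0.0003, -0.0317, 0.0005] 0.1992
28.0 [0.0009, -0.0428, 0.0005] 0.269
32.0 [0.0029, -0.0537, 0.0005] 0.3388
36.0 [0.0056, -0.0645, 0.0005] 0.4086
40.0 [0.0091, -0.0751, 0.0005] 0.4784
17.05 [0.6607 0.0643 0.1655] [3.1412 0.0003 1.4858] [-0.9686 -0.3139  0.0422] [ 0.0189  0.1392 -0.0296]
knuckle_high [(0.9, array([0.6588, 0.2244, 0.1478]))]
knuckle_low [(0.69, array([0.6543, 0.228 , 0.0475]))]
free_edge []
tab [(0.61, array([0.6437, 0.1293, 0.2058]))]
189 137
```

View pics/k5c.png

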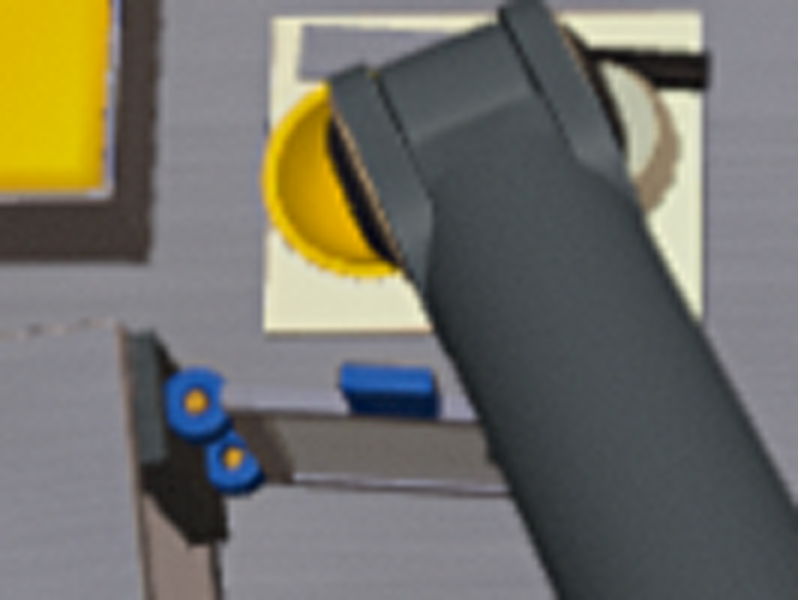

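The door is turning freely (tab at crop (390,390)), and both knuckles are still on their pins. I keep pushing.

>>> jog_arm:
  steps:
    - {"travel": [-0.0004, -0.0095, 0], "roll": 0.0595}
    - {"travel": [-0.0007, -0.0206, 0], "roll": 0.129}
    - {"travel": [-0.0003, -0.0317, 0], "roll": 0.199}
    - {"travel": [0.0009, -0.0428, 0], "roll": 0.269}
    - {"travel": [0.0029, -0.0537, 0], "roll": 0.339}
    - {"travel": [0.0056, -0.0645, 0], "roll": 0.409}
    - {"travel": [0.0091, -0.0751, 0], "roll": 0.478}

```text
t: 18.12
ee_pos: [0.5875, 0.0796, 0.1649]
orientation: [3.141, -0.0, 1.008]
contact_force: [0.2, 0.4, -0.1]
gripper_width: 0.0002
grasp_force: 0.1
```

```bash
python3 arc.py 43 68 8 .02 .165
```

```text
18.125 [0.5875 0.0796 0.1649] 1.0078 [ 0.2  0.4 -0.1]
43.0 [-0.0007, -0.0083, -0.0001] 0.0523
46.6 [-0.0012, -0.0182, -0.0001] 0.1146
50.1 [-0.001, -0.0281, -0.0001] 0.1769
53.7 [-0.0001, -0.038, -0.0001] 0.2393
57.3 [0.0013, -0.0478, -0.0001] 0.3016
60.9 [0.0033, -0.0575, -0.0001] 0.3639
64.4 [0.006, -0.0671, -0.0001] 0.4263
68.0 [0.0092, -0.0765, -0.0001] 0.4886
```

>>> jog_arm:
  steps:
    - {"travel": [-0.0007, -0.0083, 0], "roll": 0.052}
    - {"travel": [-0.0012, -0.0182, 0], "roll": 0.115}
    - {"travel": [-0.001, -0.0281, 0], "roll": 0.177}
    - {"travel": [-0.0001, -0.038, 0], "roll": 0.239}
    - {"travel": [0.0013, -0.0478, 0], "roll": 0.302}
    - {"travel": [0.0033, -0.0575, 0], "roll": 0.364}
    - {"travel": [0.006, -0.0671, 0], "roll": 0.426}
    - {"travel": [0.0092, -0.0765, 0], "roll": 0.489}

```text
t: 19.12
ee_pos: [0.5277, 0.1284, 0.165]
orientation: [3.141, -0.001, 0.519]
contact_force: [0.6, -0.5, 0.8]
gripper_width: 0.0
grasp_force: 0.1
```

```bash
python3 arc.py 70 84 8 .02 .165; python3 kn.py k6|sed -n 2,5p
```

```text
19.125 [0.5277 0.1284 0.165 ] 0.5193 [ 0.6 -0.5  0.8]
70.0 [-0.0007, -0.0054, -0.0] 0.035
72.0 [-0.0011, -0.0109, -0.0] 0.0699
74.0 [-0.0013, -0.0165, -0.0] 0.1048
76.0 [-0.0013, -0.022, -0.0] 0.1397
78.0 [-0.0012, -0.0276, -0.0] 0.1746
80.0 [-0.0008, -0.0331, -0.0] 0.2095
82.0 [-0.0002, -0.0387, -0.0] 0.2444
84.0 [0.0005, -0.0442, -0.0] 0.2793
knuckle_high [(0.67, array([0.6558, 0.2233, 0.1506]))]
knuckle_low []
free_edge []
tab []
```

>>> jog_arm:
  steps:
    - {"travel": [-0.0007, -0.0054, 0], "roll": 0.035}
    - {"travel": [-0.0011, -0.0109, 0], "roll": 0.07}
    - {"travel": [-0.0013, -0.0165, 0], "roll": 0.105}
    - {"travel": [-0.0013, -0.022, 0], "roll": 0.14}
    - {"travel": [-0.0012, -0.0276, 0], "roll": 0.175}
    - {"travel": [-0.0008, -0.0331, 0], "roll": 0.21}
    - {"travel": [-0.0002, -0.0387, 0], "roll": 0.244}
    - {"travel": [0.0005, -0.0442, 0], "roll": 0.279}

```text
t: 20.38
ee_pos: [0.5066, 0.1662, 0.1649]
orientation: [3.141, -0.001, 0.24]
contact_force: [0.6, -0.7, 0.3]
gripper_width: -0.0001
grasp_force: 0.1
```

```bash
python3 arc.py 85 92 8 .02 .165;python3 - <<'E'
from h import *
f=grab_frame("top");save(f,"k7")
E
```

```text
20.375 [0.5066 0.1662 0.1649] 0.2405 [ 0.6 -0.7  0.3]
85.0 [-0.0004, -0.0036, -0.0001] 0.0179
86.0 [-0.0007, -0.0064, -0.0001] 0.0354
87.0 [-0.0009, -0.0091, -0.0001] 0.0529
88.0 [-0.0011, -0.0119, -0.0001] 0.0703
89.0 [-0.0012, -0.0147, -0.0001] 0.0878
90.0 [-0.0013, -0.0175, -0.0001] 0.1052
91.0 [-0.0013, -0.0203, -0.0001] 0.1227
92.0 [-0.0013, -0.023, -0.0001] 0.1401
```

View pics/k7.png

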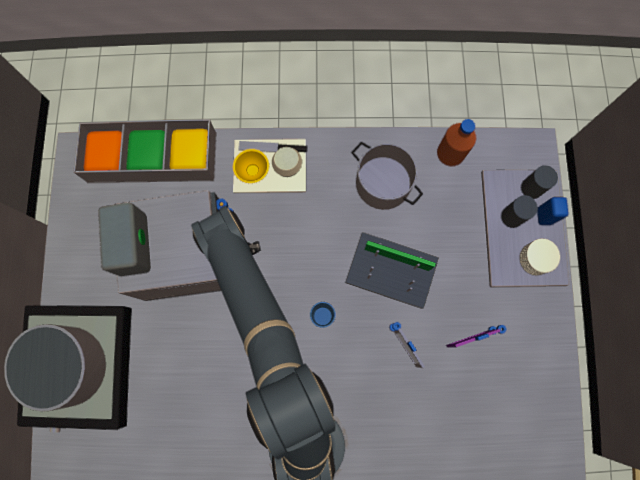

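The arm hides the door in this view, but everything else is undisturbed. I close the last degrees slowly, watching the force.

>>> jog_arm:
  steps:
    - {"travel": [-0.0004, -0.0036, 0], "roll": 0.018}
    - {"travel": [-0.0007, -0.0064, 0], "roll": 0.035}
    - {"travel": [-0.0009, -0.0091, 0], "roll": 0.053}
    - {"travel": [-0.0011, -0.0119, 0], "roll": 0.07}
    - {"travel": [-0.0012, -0.0138, 0], "roll": 0.088}
    - {"travel": [-0.0012, -0.0147, 0], "roll": 0.088}

```text
t: 21.18
ee_pos: [0.5012, 0.1808, 0.1648]
orientation: [3.141, -0.0, 0.154]
contact_force: [0.6, 0.2, -0.4]
gripper_width: -0.0
grasp_force: 0.1
```

>>> jog_arm:
  steps:
    - {"travel": [0, -0.0007, 0], "roll": 0}
    - {"travel": [0, -0.0014, 0], "roll": 0}
    - {"travel": [0, -0.0014, 0], "roll": 0}

```text
t: 21.55
ee_pos: [0.501, 0.182, 0.1648]
orientation: [3.141, 0.0, 0.154]
contact_force: [-0.1, 0.5, -0.9]
gripper_width: 0.0001
grasp_force: 0.1
```

>>> jog_arm:
  steps:
    - {"travel": [0, -0.0007, 0], "roll": 0}
    - {"travel": [0, -0.0014, 0], "roll": 0}
    - {"travel": [0, -0.0014, 0], "roll": 0}

```text
t: 21.92
ee_pos: [0.5008, 0.183, 0.1648]
orientation: [3.141, 0.0, 0.154]
contact_force: [0.3, -1.5, 0.1]
gripper_width: 0.0
grasp_force: 0.8
```

>>> jog_arm:
  steps:
    - {"travel": [0, -0.0005, 0], "roll": 0}
    - {"travel": [0, -0.001, 0], "roll": 0}
    - {"travel": [0, -0.001, 0], "roll": 0}

```text
t: 22.3
ee_pos: [0.5008, 0.1831, 0.1648]
orientation: [3.14, 0.0, 0.153]
contact_force: [-0.4, -4.4, 1.4]
gripper_width: 0.0001
grasp_force: 2.5
```

>>> jog_arm:
  steps:
    - {"travel": [0, -0.0005, 0], "roll": 0}
    - {"travel": [0, -0.001, 0], "roll": 0}
    - {"travel": [0, -0.001, 0], "roll": 0}

```text
t: 22.68
ee_pos: [0.5008, 0.1832, 0.1648]
orientation: [3.139, 0.001, 0.152]
contact_force: [0.1, -7.1, 2.2]
gripper_width: -0.0002
grasp_force: 3.4
```

It's on the stops. I back off slowly, then withdraw.

>>> jog_arm:
  steps:
    - {"travel": [0, 0.0005, 0], "roll": 0}
    - {"travel": [0, 0.001, 0], "roll": 0}
    - {"travel": [0, 0.0015, 0], "roll": 0}
    - {"travel": [0, 0.002, 0], "roll": 0}
    - {"travel": [0, 0.0025, 0], "roll": 0}
    - {"travel": [0, 0.003, 0], "roll": 0}
    - {"travel": [0, 0.004, 0], "roll": 0}
    - {"travel": [0, 0.006, 0], "roll": 0}

```text
t: 23.68
ee_pos: [0.5015, 0.1808, 0.165]
orientation: [-3.14, -0.001, 0.155]
contact_force: [0.4, 0.0, -0.8]
gripper_width: -0.0002
grasp_force: 0.0
```

>>> jog_arm:
  steps:
    - {"travel": [0, 0.01, 0], "roll": 0}
    - {"travel": [0, 0.03, 0], "roll": 0}
    - {"travel": [0, 0.06, 0], "roll": 0}
    - {"travel": [0, 0.09, -0.04], "roll": 0}
    - {"travel": [0, 0.14, -0.09], "roll": 0}
    - {"travel": [0, 0.2, -0.1], "roll": 0}
    - {"travel": [0, 0.25, -0.1], "roll": 0}
    - {"travel": [0, 0.25, -0.1], "roll": 0}

```text
t: 24.68
ee_pos: [0.5398, -0.0739, 0.265]
orientation: [3.139, -0.001, 0.144]
contact_force: [-0.7, 0.3, -0.7]
gripper_width: -0.0001
grasp_force: 0.0
```

Run:
```python
from h import *
np.set_printoptions(precision=4,suppress=True)
f=grab_frame("top"); s=sense(); print(s["ee_pos"],s["t"])
R=np.deg2rad(7.75); c,sn=np.cos(R),np.sin(R)
seat=np.array([.662,.2254])
for q in("knuckle_high","knuckle_low","free_edge","tab"):
    for r in place_of(q,f):
        p=w(r["centre"],f)
        if p[1]>.1 and p[0]<.7:
            d=p[:2]-seat; print(q,round(r["p"],2),p,"press xy",.1+d@[c,sn],-.142+d@[-sn,c])
k=f["img"][170:320,120:270]; cv2.imwrite("pics/end.png",cv2.resize(k,None,fx=4,fy=4,interpolation=cv2.INTER_CUBIC)[:,:,::-1])
```

```text
[ 0.5396 -0.0704  0.2648] 24.725
knuckle_high 0.6 [0.6565 0.2243 0.1487] press xy 0.09444813985580414 -0.14232088582989919
knuckle_low 0.9 [0.6543 0.226  0.0489] press xy 0.0924162826769481 -0.1404084430375737
free_edge 0.72 [0.4772 0.1922 0.1023] press xy -0.08757892745778087 -0.14998634579060288
tab 0.58 [0.5586 0.2062 0.2067] press xy -0.005015525228437456 -0.14712636436193074
```

View pics/end.png

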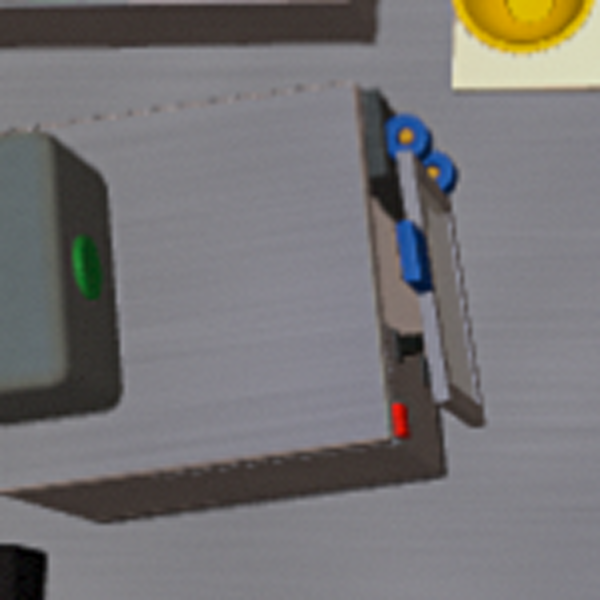

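The door hangs on both pins (crop (405,135), (438,172)). It is about 3° from shut, with the free edge at press y about -0.150, and the arm is clear. I hand in.

```bash
python3 -c "
from bench import *
print(sign_off())"
```

```text
the job is handed in; nothing more can be done
None
```

I handed the job in with the door seated on both pins and swung shut against the stops. At the last look it rested about 3° from parallel (limit about 7°), its free edge about 8 mm short of its shut place (limit 22 mm), and the arm was clear. The hand-in call gave no verdict.

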